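# Refill a spray can at the bench filling station

## Robot

A 6-joint arm with a two-finger parallel gripper is mounted at the origin on a cart in front of the work surface, level with it; the furniture and walls round the work are solid. World frame = base frame: x ahead of the robot, y to its left, z up, the work surface at z = 0. Lengths are in m, angles in rad, forces in N, time in s.
With the tool pointing down it reaches from about 0.325 to 0.875 m from the base axis. Payload 4.4 kg.
Tool frame: the origin (TCP) lies at the very end of the fingers, on their centre line; the grasp point (between the pads) lies behind it (bot.tcp_to_grasp is the x of the grasp point in the tool frame, in m); x points along the fingers, z is the direction in which the jaws open and shut, and the axes are right-handed (so a half turn about x gives the same grasp; the last joint's range is limited). The gripper opens to 85 mm and grips with 20 to 120 N. Pads are 22 mm wide; open, the fingers measure 114 mm over their backs; the gripper's body (76 mm by 85 mm) begins 54 mm behind the grasp point. The pads swing forward as they close: fully open they stand 13 mm farther back than shut.
Start: joints at [1.155, 0.207, 1.542, -0, 1.393, -0.15], TCP at [0.151, 0.555, 0.231] pointing down, gripper open.
Joint ranges: [-2.73, 2.73], [-0.86, 2.22], [0.23, 2.46], [-1.11, 4.25], [0.08, 2.63], [-2.82, 2.82]. Speed limits (rad/s): [2.79, 2.79, 3.14, 3.14, 3.14, 3.14].

## Interface

Orientations are given as a rotation vector (axis times angle).
In Python, from station import bot gives the robot as it stands.
- The arm moves only by the tool servo_tool, never from a script. Its argument "deltas" is a list that holds one entry, the list of rows, each a list of 7 numbers: the shift along the tool's x, y, z in cm, then the turn, a rotation vector about the tool's x, y, z in degrees, then the opening, from -1 (shut) to 1 (fully open), so that 0 is half open. In form: [[[x, y, z, wx, wy, wz, fingers], ...]]. A call has 1 to 20 rows; each row is the pose to reach, as a shift and turn from the pose commanded when the call began, along the tool's axes at that moment; what a row does not reach only later rows make up. A row lasts 1/12 s, in which the tool goes at most 41.7 mm and 7.16 degrees, less where a joint would pass 70% of its speed; a pose out of reach is approached as far as the arm can. A call with a gripper value outside its range is refused whole. The fingers move at their own pace and stop on an object; "grip_force" is the grip in N (left out, the last holds). Time passes only in rows, so rows that repeat a pose let the fingers close. It gives the time, the measured TCP pose, the force and the opening at its end, in the units of the state.
- bot.get_state(): the state, without advancing time (a new reading comes with each control period).
- bot.read_camera(name): name is "scene" or "top" or "wrist"; returns (picture, depth): 480x640x3 uint8, blue, green, red; 480x640 float32, m along the optical axis (not along the pixel's ray), 0 where there is no reading.
- bot.calibration(name): a dict with "mtx" (3x3 intrinsics, pixels), "extrinsics" (4x4, takes a point from camera to world coordinates); the wrist camera has in their place "hand_eye" (4x4, takes a point from camera to tool coordinates, whose origin is the TCP and whose axes are the tool frame's). Camera axes: x right, y up, looking along -z (the intrinsics and any distortion apply to the point x, -y, -z); pixel columns grow to the right and rows downward; lengths in m; the calibration is good to about 2 mm. A picture is of the moment at which its call begins: read the wrist's pose just before it. calibration takes no time and is no camera call.
- bot.hand_in(): hands the job in, once; it reports no verdict.
The state is a dict: "clock": time; "joints": joint angles; "dq": joint speeds; "effort": joint torques, N m; "position": TCP position; "eef_rot": TCP orientation; "wrist_force": force on the tool from outside, world axes, zero at the start; "ft_torque": the same for the moment, N m; "grip_width": finger opening in m.
Only numpy, scipy, OpenCV 4.12 (cv2) and the standard library are available. Lean on these libraries where they do the work, as an engineer would, in place of code of your own. Each camera call takes 0.05 s, during which the arm holds its last target.

## Task

Refill the bare aluminium spray can at the bench filling station: first slide the drip tray fully home in its slot under the station, its face flush with the housing, so that it catches the drips. Then stand the can upright in the station's blue spring-loaded ring and push it down to the bottom of the spring's stroke, and finish while still holding the can pressed down - do not let go. Leave the other things on the bench where they are and do not tip the can over.

Things in the scene. Friction and masses are not known exactly. Their poses are not given: they have to be found in the camera images.
- fill_station: Grey filling station, fixed: base 145 x 132 mm, 34 mm high, steel deck; behind the ring a column 84 mm wide, 124 mm high, with a round gauge. Origin: at bench level, straight below the centre of the blue ring. x points from the front (slot mouth) to the back (column), z up. Front face at x = -55 mm; the column spans x = 58 to 88 mm, its gauge sticks out to x = 50 mm.
- slot_mouth (a point): Middle of the mouth of the drip tray's slot, at bench level in the station's front face (x = -55 mm, y = 0 of the station, same axes: +x leads into the slot). The slot is 93 mm wide, 12.5 mm high and 85 mm deep, its side corners and upper lip rounded (10 and 8 mm radius); its floor is the bench itself.
- cradle_seat (a point): Centre of the seat (inner floor) of the blue ring cradle, where the can's underside comes to rest; it moves down with the ring. At rest it is 63 mm above the bench. The pocket has an inner radius of 28 mm, flared at the mouth to 35 mm (40 mm outside); its rim is 17 mm above the seat.
- cradle (a joint): How far the blue ring is pressed down, in m: 0 at rest, 0.016 at the bottom of the stroke (hard stop). Preloaded coil spring: about 6 N before it starts to move (the can's own weight of 2 to 4 N does not move it), about 13.5 N at the bottom; it springs back up when let go.
- drip_tray: Loose shallow drip tray lying flat on the bench, 0.12 to 0.2 kg: steel pan 80 mm (x) x 90 mm (y), 10 mm high, with a grey face plate 112 mm wide, 22 mm high at its front (-x). Origin: underside of the pan, at its centre; x points to the rear edge (x = +40 mm), which enters the slot first; z up. Fully home, the plate's back (x = -40 mm) meets the station's front: origin at x = -15 mm, y = 0 of the station.
- tray_grip (a point): On the tray's upright black grip fin, 76 mm in front of the tray's origin (tray x = -76 mm) and 24 mm above its underside; same axes as the tray. The fin is 12 mm thick (across the tray's y), reaches from tray x = -45 to -91 mm and from 4 to 32 mm high.
- spray_can: Loose refillable spray can, bare aluminium with a plain green band and a black cap, standing upright on the bench, 0.2 to 0.4 kg: cylinder 52 mm in diameter up to 116 mm high, a shoulder up to 134 mm, a black cap 27 mm in diameter up to 154 mm. Origin: centre of its underside; z up along its axis.
- tape_roll: Bystander: black tape roll lying flat, 70 mm across, 19 mm high; leave alone. Origin under its centre.
- tube_green: Bystander: green tube standing on its cap, 44 x 66 mm, 151 mm high; leave alone. Origin under its cap.
- marker: Bystander: marker pen, white with a yellow cap, 125 mm long, 16 mm thick, lying flat; leave alone. Origin on its underside.
There are look-alikes about, which are no part of the job. What is shaped like the spray_can but brown or orange is not meant.

How it is judged:
By the outcome, as a careful person would: the job done as asked, in the order asked, and still so for the second after the job is handed in, while the arm keeps its last pose, push and grip.
It also fails if it takes over 72 s, if anything falls off the work surface, if the arm or the gripper's body presses on something with over 40 N, if the wrist force passes 120 N, or if a joint passes its speed limit or range.

## Working session

There is one attempt and no reset: what is moved stays moved. The work goes in short steps, Python scripts to look and compute and a tool call to move; the robot and the scene stay as the last step left them, time stands still between calls to the robot, and variables do not carry over. Pictures are saved under pics/ and viewed, and the job is handed in when it is done.

Besides the shell and the picture viewer there is one more tool, called after "Request:" in YAML: its name, and indented under it one key for each argument. servo_tool: Moves the arm, as the interface text tells. Its arguments: {"type":"object","properties":{"deltas":{"type":"array","items":{"type":"array","items":{"type":"array","items":{"type":"number"}}}},"grip_force":{"type":"number"}},"required":["deltas"]}

```bash
ls; mkdir -p pics; python3 - <<'E'
from station import bot
import cv2,numpy as np
s=bot.get_state();print(s); print(bot.tcp_to_grasp)
for n in["scene","top","wrist"]:
    p,d=bot.read_camera(n);cv2.imwrite(f"pics/{n}0.png",p);np.save(f"pics/{n}0.npy",d);c=bot.calibration(n);print(n,c)
E
```

```text
pics
{'clock': 0.0, 'joints': array([ 1.15449963e+00,  2.07435153e-01,  1.54294565e+00,  2.14624922e-05,
        1.39351020e+00, -1.50518090e-01]), 'dq': array([-4.55918525e-04, -9.66213433e-05, -7.49177607e-04, -8.22591839e-04,
       -1.32746301e-03,  4.27403775e-04]), 'effort': array([ 2.52306527e-04, -3.83059251e+01, -2.91587931e+01, -3.01565651e-04,
        1.05834528e-02,  3.51634037e-05]), 'position': array([0.15073596, 0.55410945, 0.2301211 ]), 'eef_rot': array([-1.01241719,  1.325364  ,  1.0106057 ]), 'wrist_force': array([ 0.15157748,  1.02652695, -0.23325356]), 'ft_torque': array([ 0.03647681, -0.03234204, -0.04530086]), 'grip_width': 0.0850294280427898}
-0.0187
scene {'mtx': array([[489.35793777,   0.        , 327.35767135],
       [  0.        , 489.35793777, 239.20371631],
       [  0.        ,   0.        ,   1.        ]]), 'extrinsics': array([[ 0.86009071,  0.33488276, -0.3848344 ,  0.12269934],
       [-0.51006352,  0.57768025, -0.63727603, -0.77387804],
       [ 0.00889847,  0.74440518,  0.66766889,  0.8659046 ],
       [ 0.        ,  0.        ,  0.        ,  1.  
[... 260 characters left out ...]
[-0.99994113, -0.00976569,  0.00472883, -0.05730856],
       [ 0.00336275,  0.13544043,  0.99077978,  1.44637078],
       [ 0.        ,  0.        ,  0.        ,  1.        ]])}
wrist {'mtx': array([[369.66862997,   0.        , 326.25003312],
       [  0.        , 369.66862997, 237.82463976],
       [  0.        ,   0.        ,   1.        ]]), 'hand_eye': array([[-3.69698355e-04,  2.87801376e-01, -9.57690050e-01,
        -1.42599049e-01],
       [ 1.34015399e-03,  9.57689398e-01,  2.87800663e-01,
         7.37556659e-02],
       [ 9.99999034e-01, -1.17705271e-03, -7.39754359e-04,
         8.68440619e-04],
       [ 0.00000000e+00,  0.00000000e+00,  0.00000000e+00,
         1.00000000e+00]])}
```

View pics/scene0.png

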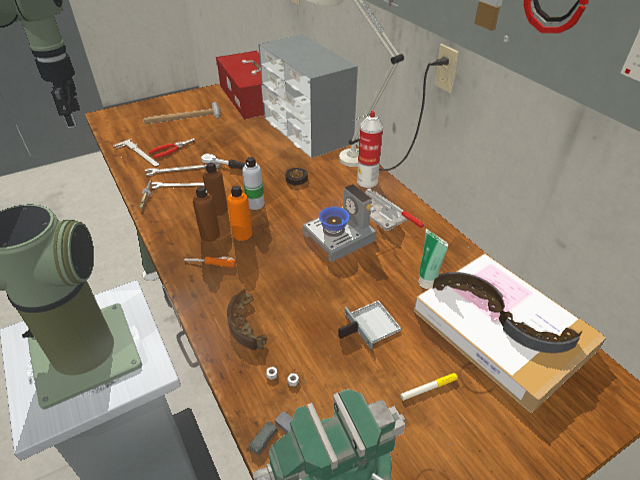

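View pics/top0.png

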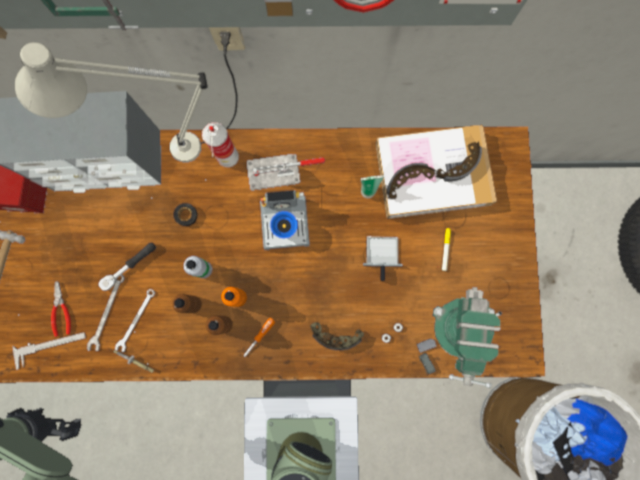

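View pics/wrist0.png

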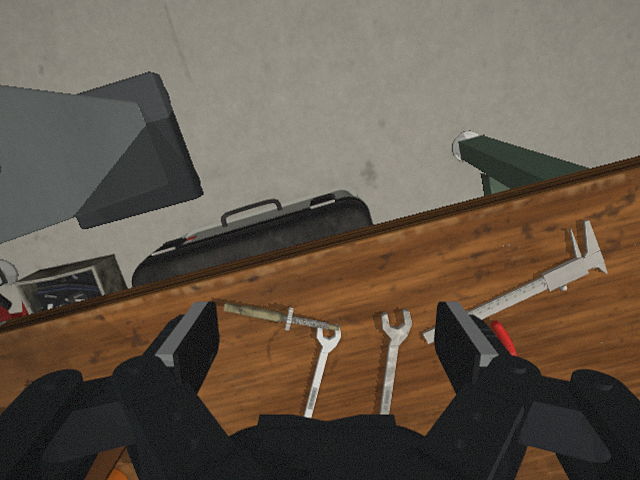

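The scene shows the can with its green band at (253,185), the station with its blue ring at (334,218) and the tray at (372,322). Its black fin is at (346,328), pointing toward the robot. Next I'll zoom in and measure.

```bash
cat > h.py <<'E'
import cv2,numpy as np
from station import bot
def cal(n):
    c=bot.calibration(n); return c["mtx"],c["extrinsics"]
def ray(n,uv):
    K,E=cal(n); uv=np.atleast_2d(uv).astype(float)
    d=np.c_[(uv[:,0]-K[0,2])/K[0,0],-(uv[:,1]-K[1,2])/K[1,1],-np.ones(len(uv))]
    return E[:3,3],d@E[:3,:3].T
def onz(n,uv,z):
    o,d=ray(n,uv); t=(z-o[2])/d[:,2]; return o+d*t[:,None]
def cloud(n,D):
    K,E=cal(n); v,u=np.mgrid[:480,:640]
    P=np.stack([(u-K[0,2])/K[0,0]*D,-(v-K[1,2])/K[1,1]*D,-D],-1)
    return P@E[:3,:3].T+E[:3,3]
def proj(n,P):
    K,E=cal(n); p=(np.atleast_2d(P)-E[:3,3])@E[:3,:3]
    return np.c_[K[0,0]*p[:,0]/-p[:,2]+K[0,2],K[1,1]*-p[:,1]/-p[:,2]+K[1,2]]
E
python3 - <<'E'
from h import *
t=cv2.imread("pics/top0.png");s=cv2.imread("pics/scene0.png")
a=cv2.resize(t[170:320,150:410],None,fx=3,fy=3,interpolation=cv2.INTER_CUBIC)
b=cv2.resize(s[140:360,180:440],None,fx=3,fy=2.7,interpolation=cv2.INTER_CUBIC)
cv2.imwrite("pics/a.png",a);cv2.imwrite("pics/b.png",b)
for n in["top","scene"]:
    im=cv2.imread(f"pics/{n}0.png");C=cloud(n,np.load(f"pics/{n}0.npy"));hsv=cv2.cvtColor(im,cv2.COLOR_BGR2HSV)
    for nm,lo,hi in[("blue",(105,120,60),(130,255,255)),("green",(45,90,60),(85,255,255)),("orange",(5,220,180),(15,255,255))]:
        m=cv2.inRange(hsv,lo,hi);k,l,st,ce=cv2.connectedComponentsWithStats(m)
        for i in range(1,k):
            if st[i,4]>40:
                q=C[l==i]; print(n,nm,st[i],ce[i].round(1),np.median(q,0).round(3),np.percentile(q,[2,98],axis=0).round(3).tolist())
E
```

```text
top blue [271 211  27  27 460] [283.7 223.9] [0.638 0.043 0.073] [[0.598, 0.007, 0.054], [0.669, 0.076, 0.084]]
top blue [ 568  399   59   67 2394] [598.  433.8] [-0.018 -0.971 -0.255] [[-0.114, -1.057, -0.299], [0.075, -0.894, -0.218]]
top green [ 61  11  46   4 130] [82.7 12.5] [0.996 0.42  0.511] [[0.993, 0.374, 0.504], [0.998, 0.464, 0.517]]
top green [363 179  13  17 179] [369.  186.3] [ 0.736 -0.198  0.098] [[0.727, -0.214, 0.041], [0.746, -0.18, 0.137]]
top green [447 301  15  32 147] [454.7 313.7] [ 0.382 -0.431  0.044] [[0.332, -0.449, 0.013], [0.413, -0.42, 0.146]]
top green [465 313  22  10 134] [474.3 317.8] [ 0.368 -0.455  0.153] [[0.36, -0.484, 0.148], [0.379, -0.433, 0.159]]
top green [437 321  26  34 235] [447.8 341.9] [ 0.295 -0.412  0.017] [[0.269, -0.44, 0.009], [0.354, -0.395, 0.154]]
top green [469 330  11  11 103] [474.2 335.2] [ 0.323 -0.468  0.109] [[0.31, -0.482, 0.103], [0.334, -0.454, 0.114]]
top green [464 348  33  11 248] [480.2 352.7] [ 0.28  -0.467  0.153] [[0.267, -0.504, 0.148], [0.292, -0.43, 0.16]]
top orange [221 287  18  19 158] [230.7 296.6] [0.4
[... 541 characters left out ...]
[326 431  16  20  63] [333.1 442.4] [ 0.32  -0.473  0.109] [[0.316, -0.482, 0.106], [0.329, -0.45, 0.112]]
scene green [374 440  21  19 132] [384.7 448.9] [ 0.394 -0.511  0.081] [[0.379, -0.514, 0.067], [0.41, -0.509, 0.098]]
scene green [316 442  13  20  54] [322.7 452. ] [ 0.289 -0.495  0.153] [[0.284, -0.505, 0.151], [0.293, -0.477, 0.155]]
scene green [306 448  52  32 456] [330.5 468.6] [ 0.286 -0.503  0.12 ] [[0.261, -0.514, 0.065], [0.342, -0.494, 0.154]]
scene green [337 471  28   9 111] [350.9 476. ] [ 0.333 -0.508  0.047] [[0.316, -0.519, 0.04], [0.351, -0.499, 0.054]]
scene orange [228 193  19  34 401] [235.9 209.7] [0.42  0.164 0.105] [[0.408, 0.154, 0.053], [0.451, 0.184, 0.135]]
```

View pics/a.png

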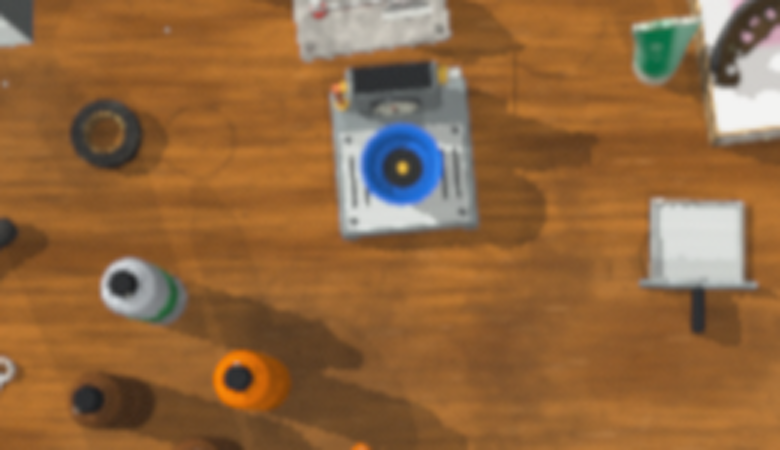

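View pics/b.png

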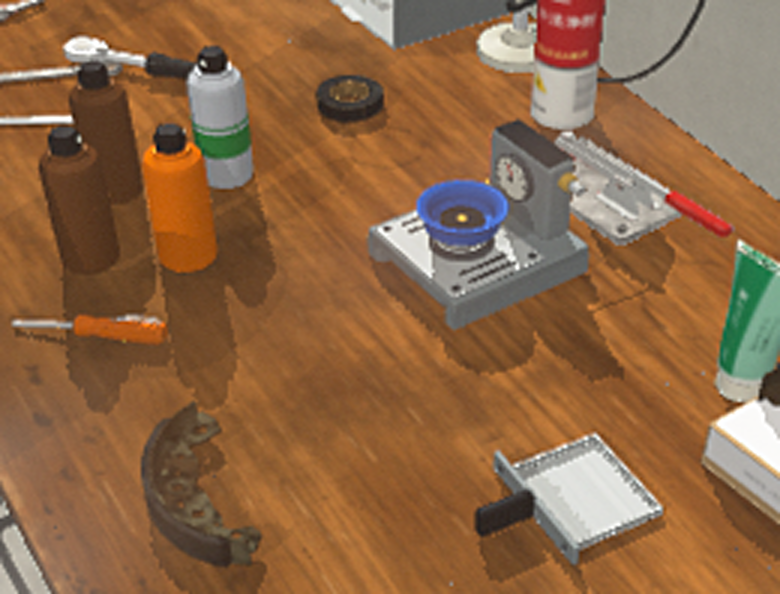

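```bash
python3 - <<'E'
from h import *
f=lambda n,p,z:onz(n,p,z).round(4)
t=lambda p:np.array(p)/3+[150,170]+[-1/3,-1/3]
print("ring",f("top",t([402,165]),.08))
e=f("top",t([[343,237],[477,226],[332,92],[466,80]]),.034);print("deck",e,np.degrees(np.arctan2(e[0]-e[1],1)[:2]), np.degrees(np.arctan2(*(e[0]-e[1])[:2])))
p=f("top",t([[640,284],[757,287]]),.022);print("plate",p)
p=f("top",t([[697,330]]),.032);print("fin",p)
p=f("top",t([[654,200],[745,200]]),.010);print("rear",p)
print("cap",f("top",t([123,284]),.154))
# ring fit by contours both views
for n in["top","scene"]:
    im=cv2.imread(f"pics/{n}0.png");hsv=cv2.cvtColor(im,cv2.COLOR_BGR2HSV);m=cv2.inRange(hsv,(105,120,60),(130,255,255))
    if n=="top": m[300:]=0
    c=max(cv2.findContours(m,cv2.RETR_EXTERNAL,cv2.CHAIN_APPROX_NONE)[0],key=len)
    h=cv2.convexHull(c)[:,0]; P=onz(n,h,.08); 
    print(n,cv2.minEnclosingCircle((P[:,:2]*1000).astype(np.float32)), cv2.fitEllipse(h))
# can from scene: axis
C=cloud("scene",np.load("pics/scene0.npy"))
im=cv2.imread("pics/scene0.png")
for v in range(160,206,4):
    q=C[v,240:268]; print(v,[tuple(x.round(3)) for x in q[[4,10,14,18,22]]])
E
```

```text
ring [[0.6324 0.0424 0.08  ]]
deck [[ 0.5713  0.1023  0.034 ]
 [ 0.5807 -0.0264  0.034 ]
 [ 0.7138  0.1138  0.034 ]
 [ 0.7245 -0.0166  0.034 ]] [-0.53856447  7.33365335] -4.177355747839585
plate [[ 0.5244 -0.1829  0.022 ]
 [ 0.5203 -0.2958  0.022 ]]
fin [[ 0.4787 -0.2355  0.032 ]]
rear [[ 0.6082 -0.1995  0.01  ]
 [ 0.6073 -0.2888  0.01  ]]
cap [[0.5154 0.2808 0.154 ]]
top ((633.727294921875, 42.210819244384766), 38.841705322265625) ((283.6286315917969, 224.29254150390625), (26.817607879638672, 27.04168701171875), 58.4095344543457)
scene ((634.482666015625, 42.892425537109375), 39.09693908691406) ((333.76190185546875, 216.37664794921875), (19.11763572692871, 30.06703758239746), 91.2330093383789)
160 [(np.float64(0.584), np.float64(0.515), np.float64(0.001)), (np.float64(0.514), np.float64(0.275), np.float64(0.157)), (np.float64(0.525), np.float64(0.273), np.float64(0.154)), (np.float64(0.625), np.float64(0.497), np.float64(-0.002)), (np.float64(0.636), np.float64(0.491), np.float64(-0.002))]
164 [(np.float64(0.562), np.float64(0.459), np.float64(0.024)), (np.float64(0.512), np.float64
[... 2485 characters left out ...]
.52), np.float64(0.258), np.float64(0.047)), (np.float64(0.533), np.float64(0.262), np.float64(0.04))]
200 [(np.float64(0.445), np.float64(0.163), np.float64(0.125)), (np.float64(0.499), np.float64(0.269), np.float64(0.034)), (np.float64(0.508), np.float64(0.261), np.float64(0.036)), (np.float64(0.519), np.float64(0.26), np.float64(0.033)), (np.float64(0.532), np.float64(0.263), np.float64(0.026))]
204 [(np.float64(0.442), np.float64(0.158), np.float64(0.116)), (np.float64(0.498), np.float64(0.272), np.float64(0.019)), (np.float64(0.506), np.float64(0.259), np.float64(0.024)), (np.float64(0.518), np.float64(0.261), np.float64(0.018)), (np.float64(0.53), np.float64(0.262), np.float64(0.013))]
```

```bash
cat >> h.py <<'E'
from scipy.spatial.transform import Rotation as Ro
def delta(pos,yaw,cur=None):
    """target TCP pos; yaw = direction (rad) of tool z axis in plane, tool down. prints delta row"""
    s=bot.get_state() if cur is None else cur
    R=Ro.from_rotvec(s["eef_rot"]).as_matrix()
    z=np.array([np.cos(yaw),np.sin(yaw),0]);x=np.array([0,0,-1.]);T=np.c_[x,np.cross(z,x),z]
    d=R.T@(np.array(pos)-s["position"])*100; w=np.degrees(Ro.from_matrix(R.T@T).as_rotvec())
    print("delta cm",d.round(2),"deg",w.round(2),"rows",np.linalg.norm(d)/4.17,np.linalg.norm(w)/7.16)
E
python3 - <<'E'
from h import *
s=bot.get_state();print(Ro.from_rotvec(s["eef_rot"]).as_matrix().round(3))
for y in(90-2,-90-2): delta([.46,-.236,.20],np.radians(y))
E
```

```text
[[-0.001 -0.965  0.263]
 [-0.002  0.263  0.965]
 [-1.     0.    -0.002]]
delta cm [  3.14 -50.59 -68.12] deg [-13.23  -0.1   -0.03] rows 20.362907130422474 1.8476522416567118
delta cm [  3.14 -50.59 -68.12] deg [ 1.6677e+02 -4.0000e-02  1.5000e-01] rows 20.362907130422474 23.29206963863776
```

Request:
servo_tool:
  deltas:
    - [[3, -50.6, -68.1, -13.2, 0, 0, 1], [3, -50.6, -68.1, -13.2, 0, 0, 1], [3, -50.6, -68.1, -13.2, 0, 0, 1], [3, -50.6, -68.1, -13.2, 0, 0, 1], [3, -50.6, -68.1, -13.2, 0, 0, 1], [3, -50.6, -68.1, -13.2, 0, 0, 1], [3, -50.6, -68.1, -13.2, 0, 0, 1], [3, -50.6, -68.1, -13.2, 0, 0, 1], [3, -50.6, -68.1, -13.2, 0, 0, 1], [3, -50.6, -68.1, -13.2, 0, 0, 1], [3, -50.6, -68.1, -13.2, 0, 0, 1], [3, -50.6, -68.1, -13.2, 0, 0, 1], [3, -50.6, -68.1, -13.2, 0, 0, 1], [3, -50.6, -68.1, -13.2, 0, 0, 1], [3, -50.6, -68.1, -13.2, 0, 0, 1], [3, -50.6, -68.1, -13.2, 0, 0, 1], [3, -50.6, -68.1, -13.2, 0, 0, 1], [3, -50.6, -68.1, -13.2, 0, 0, 1], [3, -50.6, -68.1, -13.2, 0, 0, 1], [3, -50.6, -68.1, -13.2, 0, 0, 1]]
  grip_force: 40

```text
clock: 1.82
position: [0.4548, -0.2228, 0.2013]
eef_rot: [-1.182, 1.226, 1.183]
wrist_force: [1.1, 1.1, 0.7]
grip_width: 0.0855
```

Request:
servo_tool:
  deltas:
    - [[0, -0.5, -1.3, 0, 0, 0, 1], [0, -0.5, -1.3, 0, 0, 0, 1], [0, -0.5, -1.3, 0, 0, 0, 1], [0, -0.5, -1.3, 0, 0, 0, 1]]

```text
clock: 2.15
position: [0.4586, -0.2324, 0.2013]
eef_rot: [-1.182, 1.225, 1.185]
wrist_force: [0.3, 0.1, 0.4]
grip_width: 0.0855
```

```bash
python3 - <<'E'
from h import *
s=bot.get_state();p,d=bot.read_camera("wrist");cv2.imwrite("pics/w1.png",p);np.savez("pics/w1.npz",pos=s["position"],rot=s["eef_rot"],d=d)
print(s["position"],s["joints"]); delta([.4548,-.2228,.2013],np.radians(88))
E
```

```text
[ 0.45855436 -0.2324162   0.20131728] [-6.37857594e-01  1.05855483e-01  1.72158955e+00  4.60995218e-04
  1.31615895e+00 -2.17403211e+00]
delta cm [0.02 0.41 0.92] deg [ 0.05  0.06 -0.06] rows 0.2417810300609192 0.013504795610433986
```

View pics/w1.png

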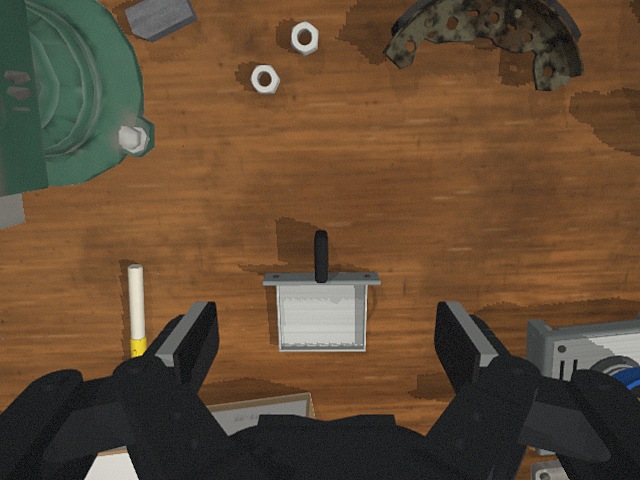

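The tray lies clear in the wrist view. Its fin end is at (321,231), the plate's ends are at (263,279) and (381,277), and the pan's rear corners are at (279,351) and (367,349). The station's front right corner is at about (529,321).

```bash
cat >> h.py <<'E'
def won(f,uv,z):
    a=np.load(f);c=bot.calibration("wrist");K,H=c["mtx"],c["hand_eye"];R=Ro.from_rotvec(a["rot"]).as_matrix()
    uv=np.atleast_2d(uv).astype(float);d=np.c_[(uv[:,0]-K[0,2])/K[0,0],-(uv[:,1]-K[1,2])/K[1,1],-np.ones(len(uv))]
    o=R@H[:3,3]+a["pos"];d=d@(R@H[:3,:3]).T
    return o+d*((z-o[2])/d[:,2])[:,None]
E
python3 - <<'E'
from h import *
im=cv2.imread("pics/w1.png")
cv2.imwrite("pics/w1z.png",cv2.resize(im[215:365,240:400],None,fx=4.8,fy=4,interpolation=cv2.INTER_CUBIC))
f=lambda p,z:print(won("pics/w1.npz",p,z).round(4))
f([[321,231],[321.5,278]],.032);f([[263,282],[381,280]],.022);f([[279,351],[367,349]],.010)
E
```

```text
[[ 0.4722 -0.236   0.032 ]
 [ 0.5166 -0.2373  0.032 ]]
[[ 0.523  -0.2928  0.022 ]
 [ 0.5247 -0.1816  0.022 ]]
[[ 0.606  -0.2849  0.01  ]
 [ 0.6068 -0.1936  0.01  ]]
```

View pics/w1z.png

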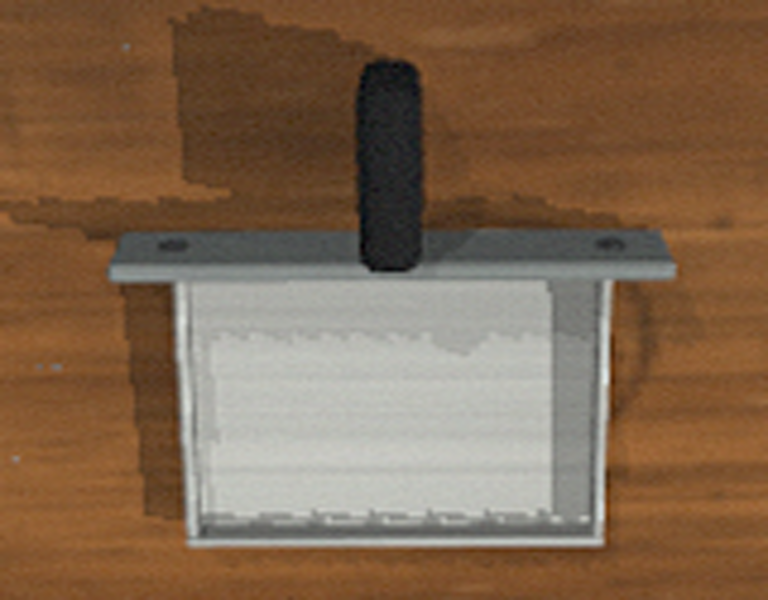

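```bash
python3 - <<'E'
from h import *
delta([.489,-.237,.05],np.radians(89));delta([.489,-.237,.0065],np.radians(89))
E
```

```text
delta cm [15.15 -3.07 -0.4 ] deg [-0.95  0.07 -0.05] rows 3.707918302768271 0.1338036277323201
delta cm [19.5  -3.07 -0.41] deg [-0.95  0.07 -0.05] rows 4.734771505311879 0.1338036277323201
```

Request:
servo_tool:
  deltas:
    - [[7, -3.1, -0.4, -1, 0, 0, 1], [14, -3.1, -0.4, -1, 0, 0, 0.6], [15, -3.1, -0.4, -1, 0, 0, 0.2], [17, -3.1, -0.4, -1, 0, 0, 0], [18, -3.1, -0.4, -1, 0, 0, 0], [19, -3.1, -0.4, -1, 0, 0, 0], [19.5, -3.1, -0.4, -1, 0, 0, 0], [19.5, -3.1, -0.4, -1, 0, 0, 0], [19.5, -3.1, -0.4, -1, 0, 0, 0], [19.5, -3.1, -0.4, -1, 0, 0, 0]]

```text
clock: 3.03
position: [0.4918, -0.2399, 0.0091]
eef_rot: [-1.2, 1.217, 1.192]
wrist_force: [0.5, -0.3, 0.4]
grip_width: 0.0426
```

```bash
python3 - <<'E'
from h import *
s=bot.get_state();p,d=bot.read_camera("wrist");cv2.imwrite("pics/w2.png",p);np.savez("pics/w2.npz",pos=s["position"],rot=s["eef_rot"],d=d)
E
```

```text
(no output)
```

View pics/w2.png

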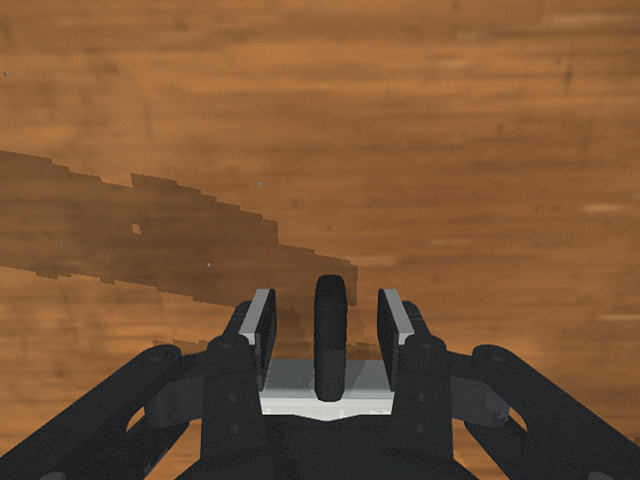

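The fin (x≈331) stands between the pads (267 and 382), about 2 mm right of centre.

Request:
servo_tool:
  deltas:
    - [[0.3, 0.2, 0.2, 0, 0, 0, 0], [0.3, 0.2, 0.2, 0, 0, 0, 0], [0.3, 0.2, 0.2, 0, 0, 0, -1], [0.3, 0.2, 0.2, 0, 0, 0, -1], [0.3, 0.2, 0.2, 0, 0, 0, -1], [0.3, 0.2, 0.2, 0, 0, 0, -1], [0.3, 0.2, 0.2, 0, 0, 0, -1], [0.3, 0.2, 0.2, 0, 0, 0, -1]]
  grip_force: 40

```text
clock: 3.75
position: [0.4882, -0.2372, 0.004]
eef_rot: [-1.196, 1.218, 1.196]
wrist_force: [-0.4, -1.0, 2.3]
grip_width: 0.0114
```

```bash
python3 - <<'E'
from h import *
C=cloud("scene",np.load("pics/scene0.npy"))
m=(C[...,0]>.25)&(C[...,0]<.45)&(C[...,1]>-.25)&(C[...,1]<.1)&(C[...,2]>.01)
q=C[m];print(len(q),np.percentile(q,[0,1,50,99,100],axis=0).round(3))
th=np.radians(4.4);xa=np.array([np.cos(th),np.sin(th)]);r=np.array([.634,.0425])
for d in(-.196,-.15,-.091):print(r+xa*d)
g=r+xa*-.196
delta([g[0],-.237,.005],np.radians(94.4));delta([g[0],g[1],.005],np.radians(94.4))
E
```

```text
1284 [[ 0.283 -0.25   0.01 ]
 [ 0.284 -0.245  0.011]
 [ 0.316 -0.094  0.019]
 [ 0.368  0.098  0.034]
 [ 0.374  0.1    0.037]]
[0.43857766 0.02746307]
[0.48444209 0.03099215]
[0.5432682  0.03551857]
delta cm [-0.1   4.96 -0.07] deg [-5.43 -0.02  0.  ] rows 1.1901791217668138 0.758046353356294
delta cm [-0.11  5.44 26.37] deg [-5.43 -0.02  0.  ] rows 6.456433618772137 0.758046353356294
```

Request:
servo_tool:
  deltas:
    - [[-0.1, 2, 0, 0, 0, 0, -1], [-0.1, 4, 0, -1, 0, 0, -1], [-0.1, 5, 1, -2, 0, 0, -1], [-0.1, 5, 3, -3, 0, 0, -1], [-0.1, 5.1, 5.5, -4, 0, 0, -1], [-0.1, 5.2, 8, -5, 0, 0, -1], [-0.1, 5.2, 10.5, -5.4, 0, 0, -1], [-0.1, 5.3, 13, -5.4, 0, 0, -1], [-0.1, 5.3, 15.5, -5.4, 0, 0, -1], [-0.1, 5.3, 18, -5.4, 0, 0, -1], [-0.1, 5.4, 20.5, -5.4, 0, 0, -1], [-0.1, 5.4, 23, -5.4, 0, 0, -1], [-0.1, 5.4, 25, -5.4, 0, 0, -1], [-0.1, 5.4, 26, -5.4, 0, 0, -1], [-0.1, 5.4, 26.4, -5.4, 0, 0, -1], [-0.1, 5.4, 26.4, -5.4, 0, 0, -1], [-0.1, 5.4, 26.4, -5.4, 0, 0, -1], [-0.1, 5.4, 26.4, -5.4, 0, 0, -1]]

```text
clock: 5.25
position: [0.439, 0.0271, 0.0048]
eef_rot: [-1.265, 1.173, 1.264]
wrist_force: [0.1, -1.2, -1.3]
grip_width: 0.0113
```

```bash
python3 - <<'E'
from h import *
s=bot.get_state();print(s["position"],s["wrist_force"]);delta([.43858,.02746,.005],np.radians(94.4))
for n in["scene","top"]:
    p,d=bot.read_camera(n);cv2.imwrite(f"pics/{n}1.png",p);np.save(f"pics/{n}1.npy",d)
    if n=="top": z=p[190:300,230:340]
    else: z=p[180:300,280:400]
    cv2.imwrite(f"pics/{n}1z.png",cv2.resize(z,None,fx=5,fy=5,interpolation=cv2.INTER_CUBIC))
E
```

```text
[0.4389983  0.02712729 0.00478502] [ 0.09143953 -1.24953595 -1.32973099]
delta cm [-0.02  0.04  0.04] deg [-0.09 -0.02 -0.  ] rows 0.013815289603342811 0.013201781631046313
```

View pics/scene1z.png

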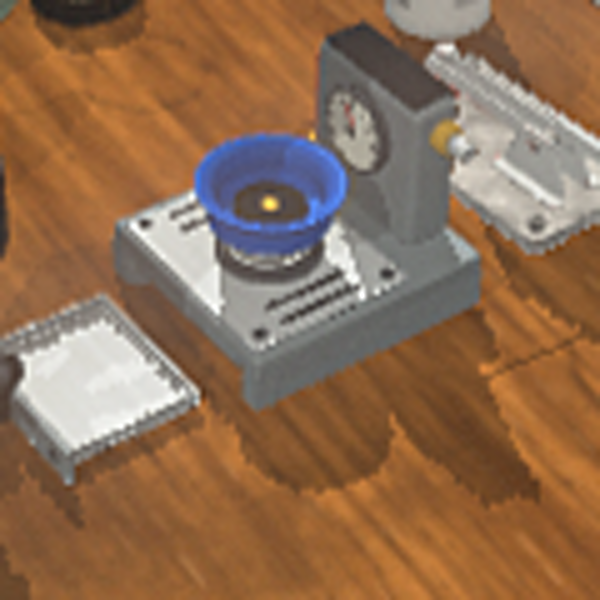

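View pics/top1z.png

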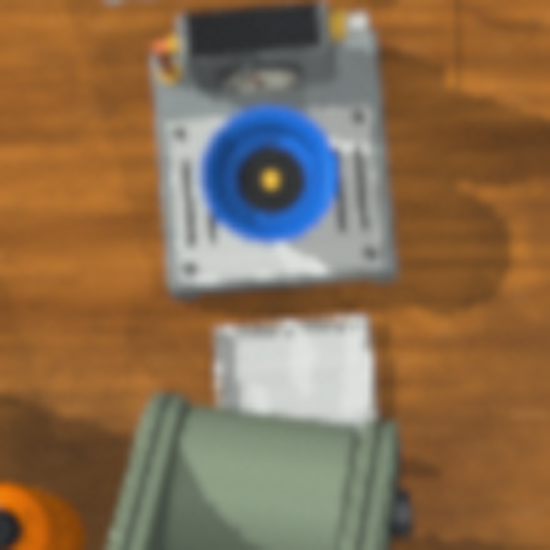

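In the top view the tray's rear edge runs from (216,326) to (369,314) in the crop, parallel to the station's front edge from (171,297) to (397,280). Now I'll check the lateral offset in metres.

```bash
python3 - <<'E'
from h import *
th=np.radians(4.4);R=np.array([[np.cos(th),-np.sin(th)],[np.sin(th),np.cos(th)]]);r=np.array([.634,.0425])
def S(n,p,z,o): 
    P=onz(n,(np.array(p)-2)/5+o,z)[:,:2]; print(n,((P-r)@R).round(4).tolist())
S("top",[[216,326],[369,314]],.01,[230,190])
S("top",[[171,297],[397,280]],.034,[230,190])
S("top",[[158,58],[379,44]],.034,[230,190])
S("top",[[270,174]],.08,[230,190])
S("scene",[[197,400],[103,297]],.010,[280,180])
S("scene",[[70,478]],.0,[280,180])
S("scene",[[118,228],[243,362],[480,257]],.034,[280,180])
S("scene",[[252,410]],.0,[280,180])
E
```

```text
top [[-0.0747, 0.0426], [-0.0754, -0.0471]]
top [[-0.0588, 0.0651], [-0.0602, -0.0654]]
top [[0.0823, 0.0626], [0.0795, -0.0665]]
top [[-0.0008, 0.0001]]
scene [[-0.079, -0.0488], [-0.076, 0.0429]]
scene [[-0.1553, -0.0502]]
scene [[-0.0541, 0.0612], [-0.0589, -0.0598], [0.0882, -0.0647]]
scene [[-0.0545, -0.062]]
```

Request:
servo_tool:
  deltas:
    - [[0, 0, 0.3, 0.4, 0, 0, -1], [0, 0, 0.3, 0.4, 0, 0, -1], [0, -0.6, 0.3, 0.4, 0, 0, -1], [0, -1.2, 0.3, 0.4, 0, 0, -1], [0, -1.6, 0.28, 0.4, 0, 0, -1], [0, -2, 0.28, 0.4, 0, 0, -1], [0, -2.4, 0.28, 0.4, 0, 0, -1], [0, -2.8, 0.27, 0.4, 0, 0, -1], [0, -3.2, 0.27, 0.4, 0, 0, -1], [0, -3.2, 0.27, 0.4, 0, 0, -1], [0, -3.2, 0.27, 0.4, 0, 0, -1]]

```text
clock: 6.27
position: [0.4708, 0.0332, 0.0048]
eef_rot: [-1.26, 1.176, 1.26]
wrist_force: [-0.0, 0.1, -1.9]
grip_width: 0.0109
```

```bash
python3 - <<'E'
from h import *
s=bot.get_state();print(s["position"],s["wrist_force"],s["ft_torque"])
for n in["scene","top"]:
    p,d=bot.read_camera(n);cv2.imwrite(f"pics/{n}2.png",p);np.save(f"pics/{n}2.npy",d)
    if n=="top": z=p[190:300,230:340]
    else: z=p[180:300,280:400]
    cv2.imwrite(f"pics/{n}2z.png",cv2.resize(z,None,fx=5,fy=5,interpolation=cv2.INTER_CUBIC))
E
```

```text
[0.47076411 0.03319348 0.00480197] [-0.04004323  0.1107858  -1.85816894] [-0.01195151  0.11309481  0.01142211]
```

View pics/scene2z.png

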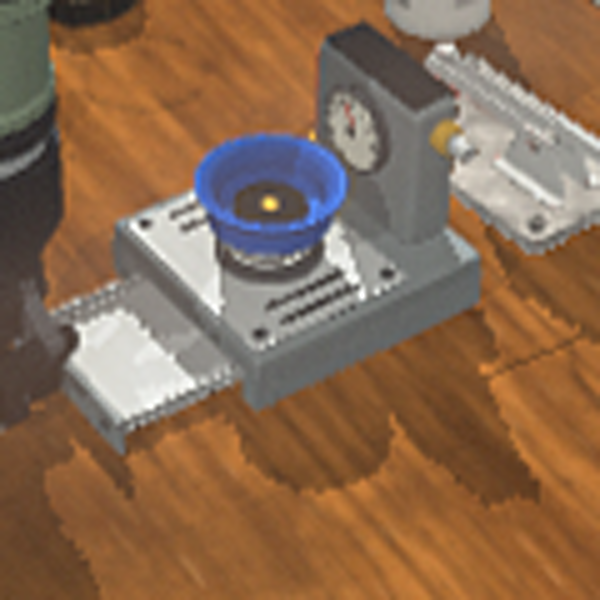

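View pics/top2z.png

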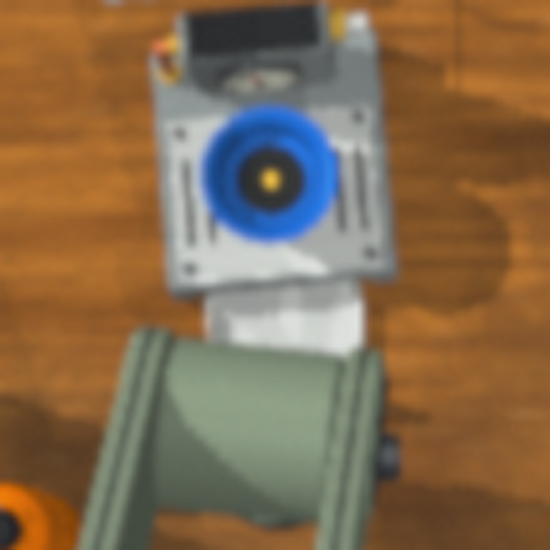

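The tray's rear edge has entered the slot and there is no contact force. I'll keep going.

Request:
servo_tool:
  deltas:
    - [[0, -0.7, 0, 0, 0, 0, -1], [0, -1.4, 0, 0, 0, 0, -1], [0, -2.1, 0, 0, 0, 0, -1], [0, -2.8, 0, 0, 0, 0, -1], [0, -3.2, 0, 0, 0, 0, -1], [0, -3.2, 0, 0, 0, 0, -1]]

```text
clock: 6.87
position: [0.5043, 0.0353, 0.0052]
eef_rot: [-1.261, 1.174, 1.259]
wrist_force: [0.3, 0.8, -1.4]
grip_width: 0.0112
```

Request:
servo_tool:
  deltas:
    - [[0, -0.6, 0, 0, 0, 0, -1], [0, -1.2, 0, 0, 0, 0, -1], [0, -1.8, 0, 0, 0, 0, -1], [0, -2.4, 0, 0, 0, 0, -1], [0, -2.9, 0, 0, 0, 0, -1], [0, -3.3, 0, 0, 0, 0, -1], [0, -3.5, 0, 0, 0, 0, -1], [0, -3.5, 0, 0, 0, 0, -1]]

```text
clock: 7.53
position: [0.5381, 0.0378, 0.0049]
eef_rot: [-1.26, 1.175, 1.259]
wrist_force: [1.6, -0.9, -1.5]
grip_width: 0.0113
```

Expected home is at about 0.543. I'll creep in until I see contact force.

Request:
servo_tool:
  deltas:
    - [[0, -0.2, 0, 0, 0, 0, -1], [0, -0.4, 0, 0, 0, 0, -1], [0, -0.5, 0, 0, 0, 0, -1], [0, -0.5, 0, 0, 0, 0, -1], [0, -0.5, 0, 0, 0, 0, -1]]

```text
clock: 7.95
position: [0.5387, 0.0373, 0.0045]
eef_rot: [-1.258, 1.182, 1.267]
wrist_force: [-8.4, -5.3, 6.4]
grip_width: 0.0111
```

```bash
python3 - <<'E'
from h import *
s=bot.get_state();print(s["position"],s["wrist_force"],s["ft_torque"])
for n in["scene","wrist"]:
    p,d=bot.read_camera(n);cv2.imwrite(f"pics/{n}3.png",p);np.save(f"pics/{n}3.npy",d)
    if n=="scene":
        z=p[190:290,270:390]
        cv2.imwrite(f"pics/{n}3z.png",cv2.resize(z,None,fx=6,fy=6,interpolation=cv2.INTER_CUBIC))
E
```

```text
[0.53874954 0.03730624 0.00446407] [-8.37834893 -5.30791279  6.41689505] [-0.59589598  1.20062517  0.24152504]
```

View pics/scene3z.png

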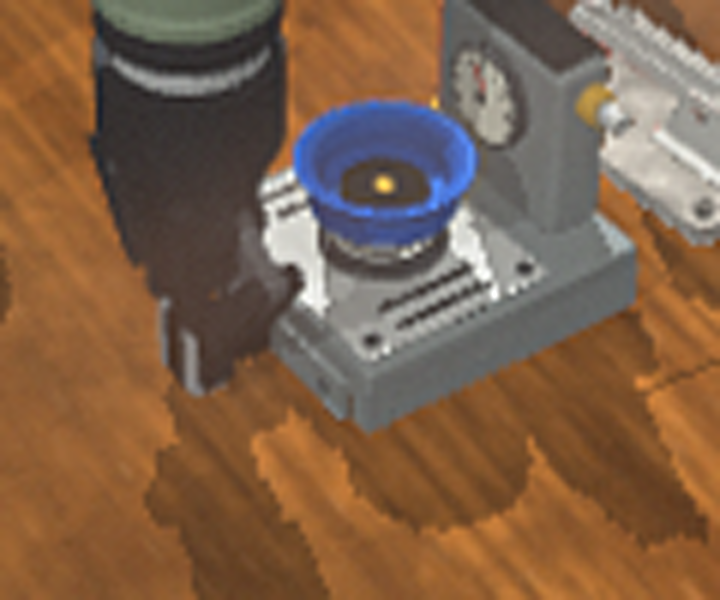

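View pics/wrist3.png

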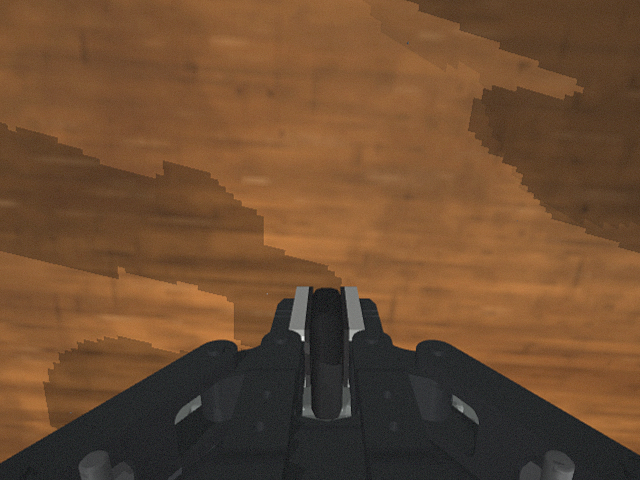

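The plate looks to be up against the station's front. I'll push a little harder to make sure it's seated.

Request:
servo_tool:
  deltas:
    - [[0, -0.2, 0, 0, 0, 0, -1], [0, -0.4, 0, 0, 0, 0, -1], [0, -0.4, 0, 0, 0, 0, -1], [0, -0.4, 0, 0, 0, 0, -1]]

```text
clock: 8.38
position: [0.539, 0.037, 0.004]
eef_rot: [-1.256, 1.188, 1.273]
wrist_force: [-17.4, -7.8, 13.0]
grip_width: 0.011
```

Request:
servo_tool:
  deltas:
    - [[0, 0.4, 0, 0, 0, 0, -1], [0, 0.6, 0, 0, 0, 0, -1], [0, 0.6, 0, 0, 0, 0, -1], [0, 0.6, 0, 0, 0, 0, -0.3], [0, 0.6, 0, 0, 0, 0, -0.3], [0, 0.6, 0, 0, 0, 0, -0.3], [0, 0.6, 0, 0, 0, 0, -0.3]]

```text
clock: 8.97
position: [0.5417, 0.0383, 0.0055]
eef_rot: [-1.261, 1.174, 1.258]
wrist_force: [0.2, 0.5, -0.4]
grip_width: 0.0298
```

Request:
servo_tool:
  deltas:
    - [[-2, 0, 0, 0, 0, 0, -0.3], [-5, 0, 0, 0, 0, 0, -0.3], [-9, 2, 0, 0, 0, 0, -0.3], [-13, 5, 0, 0, 0, 0, -0.3], [-17, 7, 0, 0, 0, 0, 0.2], [-19, 7, 0, 0, 0, 0, 0.5], [-19, 7, 0, 0, 0, 0, 1], [-19, 7, 0, 0, 0, 0, 1], [-19, 7, 0, 0, 0, 0, 1], [-19, 7, 0, 0, 0, 0, 1]]

```text
clock: 9.8
position: [0.4699, 0.0334, 0.1934]
eef_rot: [-1.259, 1.177, 1.262]
wrist_force: [-0.6, 0.2, 0.9]
grip_width: 0.0854
```

```bash
python3 - <<'E'
from h import *
s=bot.get_state();print(s["position"],s["wrist_force"])
for n in["scene","wrist"]:
    p,d=bot.read_camera(n);cv2.imwrite(f"pics/{n}4.png",p)
    if n=="wrist": np.savez("pics/w4.npz",pos=s["position"],rot=s["eef_rot"],d=d)
    if n=="scene":
        z=p[190:290,270:390]
        cv2.imwrite(f"pics/{n}4z.png",cv2.resize(z,None,fx=6,fy=6,interpolation=cv2.INTER_CUBIC))
E
```

```text
[0.46987199 0.03337717 0.19337189] [-0.56090834  0.18884404  0.88441242]
```

View pics/scene4z.png

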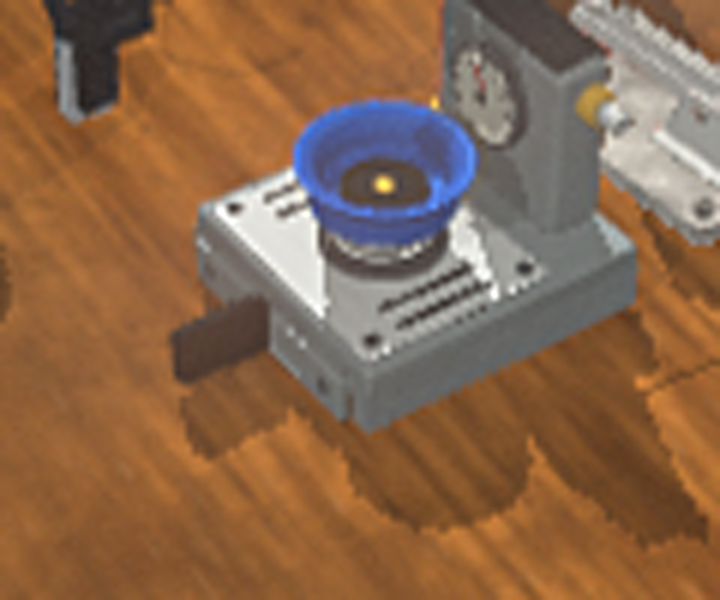

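View pics/wrist4.png

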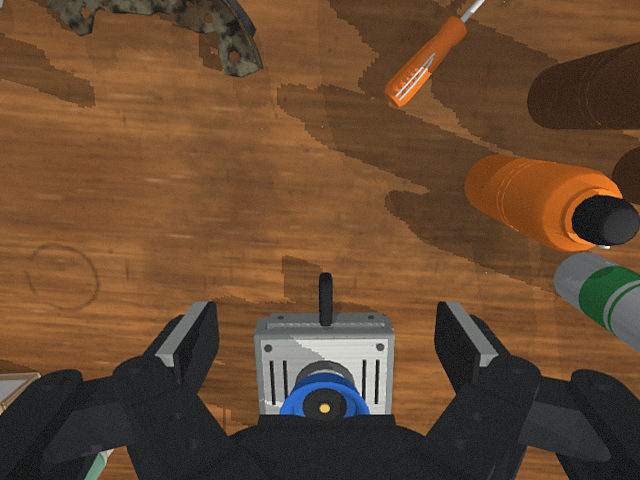

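```bash
python3 - <<'E'
from h import *
im=cv2.imread("pics/wrist4.png")
cv2.imwrite("pics/w4z.png",cv2.resize(im[260:420,240:410],None,fx=4.5,fy=3.7,interpolation=cv2.INTER_CUBIC))
E
```

```text
(no output)
```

View pics/w4z.png

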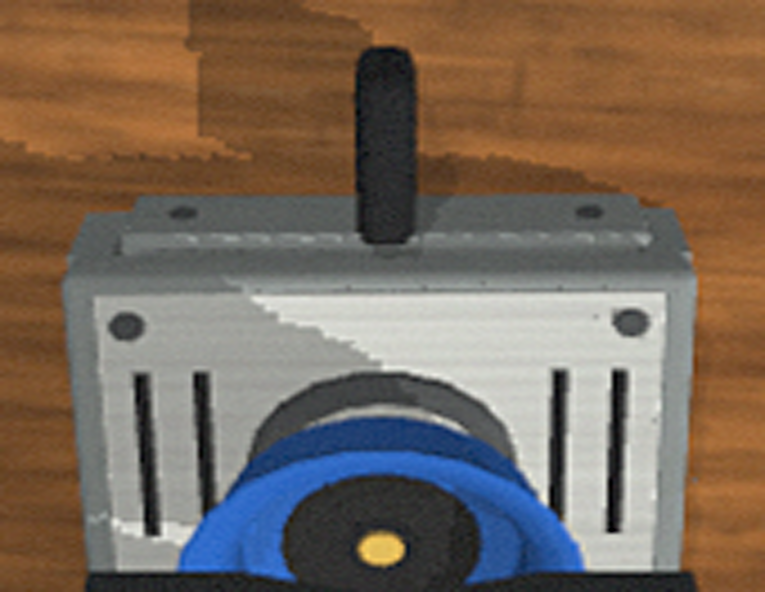

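```bash
python3 - <<'E'
from h import *
c=lambda p:np.array(p)/[4.5,3.7]+[240,260]-.4
f=lambda p,z:print(won("pics/w4.npz",c(p),z).round(4).tolist())
f([[386,47]],.032)
f([[123,250],[652,243]],.022)
f([[123,235],[652,235]],.022)
f([[75,283],[690,278]],.034)
f([[85,215],[678,210]],.0)
a=np.load("pics/w4.npz");d=a["d"]
cc=bot.calibration("wrist");K,H=cc["mtx"],cc["hand_eye"];R=Ro.from_rotvec(a["rot"]).as_matrix()
for u in(275,300,350,375):
  for v in range(306,342,3):
    D=d[v,u];P=R@(H[:3,:3]@np.array([(u-K[0,2])/K[0,0]*D,-(v-K[1,2])/K[1,1]*D,-D])+H[:3,3])+a["pos"];print(u,v,P.round(4))
E
```

```text
[[0.519, 0.0374, 0.032]]
[[0.583, -0.0141, 0.022], [0.5732, 0.0977, 0.022]]
[[0.5787, -0.0142, 0.022], [0.5709, 0.0974, 0.022]]
[[0.5859, -0.0221, 0.034], [0.5757, 0.104, 0.034]]
[[0.5859, -0.0259, 0.0], [0.575, 0.1072, 0.0]]
275 306 [ 0.572  -0.0097 -0.0008]
275 309 [ 5.748e-01 -9.500e-03  3.000e-04]
275 312 [ 0.5788 -0.0095 -0.0009]
275 315 [ 0.5768 -0.0083  0.0089]
275 318 [ 0.577  -0.0076  0.0143]
275 321 [ 0.5774 -0.0069  0.0195]
275 324 [ 0.5794 -0.0066  0.0215]
275 327 [ 0.5879 -0.0075  0.0126]
275 330 [ 0.5827 -0.0058  0.0267]
275 333 [ 0.583  -0.0052  0.0315]
275 336 [ 0.5852 -0.0049  0.0331]
275 339 [ 0.5867 -0.0045  0.0356]
300 306 [ 0.5702  0.0154 -0.0006]
300 309 [ 5.733e-01  1.550e-02 -3.000e-04]
300 312 [ 0.5768  0.0157 -0.0006]
300 315 [0.5756 0.0162 0.0079]
300 318 [0.5754 0.0166 0.0141]
300 321 [0.5751 0.017  0.0206]
300 324 [0.5773 0.0172 0.0223]
300 327 [0.5814 0.0173 0.0207]
300 330 [0.5811 0.0177 0.0266]
300 333 [0.5809 0.0181 0.0323]
300 336 [0.5825 0.0183 0.0348]
300 339 [0.5854 0.0185 0.0351]
350 306 [ 5.666e-01  6.550e-02 -4.000e-04]
350 309 [ 5.698e-01  6.580e-02 -3.000e-04]
350 312 [0.573 0.066 0.   ]
350 315 [0.5717 0.0654 0.0087]
350 318 [0.5718 0.065  0.0145]
350 321 [0.5718 0.0647 0.0204]
350 324 [0.5743 0.0648 0.0216]
350 327 [0.5779 0.0652 0.0209]
350 330 [0.5776 0.0648 0.027 ]
350 333 [0.5778 0.0645 0.0321]
350 336 [0.58   0.0646 0.0336]
350 339 [0.5816 0.0645 0.0361]
375 306 [0.5641 0.0903 0.001 ]
375 309 [ 0.5683  0.091  -0.0008]
375 312 [0.5701 0.0908 0.0021]
375 315 [0.5694 0.0898 0.0098]
375 318 [0.5697 0.0891 0.0154]
375 321 [0.57   0.0884 0.0207]
375 324 [0.5724 0.0885 0.0221]
375 327 [0.5809 0.0907 0.0127]
375 330 [0.5751 0.088  0.0285]
375 333 [0.5756 0.0875 0.0329]
375 336 [0.5791 0.0879 0.0324]
375 339 [0.5804 0.0877 0.0355]
```

The plate is parallel to the housing, with at most about 1 mm of gap. To rule out a jam from pitching, I'll push the end of the fin straight in with the fingers shut.

```bash
python3 - <<'E'
from h import *
delta([.497,.0348,.012],np.radians(94))
E
```

```text
delta cm [18.09 -2.8  -0.06] deg [-0.03  0.04 -0.21] rows 4.389098876134668 0.02996559934782355
```

Request:
servo_tool:
  deltas:
    - [[4, 0, 0, 0, 0, 0, -1], [8, 0, 0, 0, 0, 0, -1], [12, 0, 0, 0, 0, 0, -1], [15, -1, 0, 0, 0, 0, -1], [17, -1, 0, 0, 0, 0, -1], [18, -1, 0, 0, 0, 0, -1], [18, -2, 0, 0, 0, 0, -1], [18, -2.8, 0, 0, 0, 0, -1], [18, -2.8, 0, 0, 0, 0, -1], [18, -2.8, 0, 0, 0, 0, -1]]

```text
clock: 10.73
position: [0.5014, 0.0349, 0.0168]
eef_rot: [-1.263, 1.173, 1.256]
wrist_force: [-0.7, -0.4, -0.3]
grip_width: 0.0001
```

Request:
servo_tool:
  deltas:
    - [[0.3, -0.4, 0, 0, 0, 0, -1], [0.3, -0.8, 0, 0, 0, 0, -1], [0.3, -1.2, 0, 0, 0, 0, -1], [0.3, -1.2, 0, 0, 0, 0, -1], [0.3, -1.2, 0, 0, 0, 0, -1]]

```text
clock: 11.15
position: [0.5109, 0.0359, 0.0121]
eef_rot: [-1.26, 1.175, 1.26]
wrist_force: [-0.2, -1.1, -0.5]
grip_width: -0.0003
```

Request:
servo_tool:
  deltas:
    - [[0, -0.3, 0, 0, 0, 0, -1], [0, -0.6, 0, 0, 0, 0, -1], [0, -0.9, 0, 0, 0, 0, -1], [0, -0.9, 0, 0, 0, 0, -1], [0, -0.9, 0, 0, 0, 0, -1]]

```text
clock: 11.57
position: [0.5174, 0.0361, 0.0113]
eef_rot: [-1.258, 1.18, 1.264]
wrist_force: [-5.0, -1.4, 2.2]
grip_width: 0.0002
```

Request:
servo_tool:
  deltas:
    - [[0, -0.3, 0, 0, 0, 0, -1], [0, -0.6, 0, 0, 0, 0, -1], [0, -0.9, 0, 0, 0, 0, -1], [0, -0.9, 0, 0, 0, 0, -1], [0, -0.9, 0, 0, 0, 0, -1]]

```text
clock: 11.98
position: [0.5169, 0.0362, 0.0099]
eef_rot: [-1.25, 1.195, 1.281]
wrist_force: [-24.7, -6.0, 20.2]
grip_width: -0.0001
```

It's at a hard stop at 25 N, and the fin-end position (about 0.528) matches the home geometry. I'll back off, raise the arm and go look at the can.

Request:
servo_tool:
  deltas:
    - [[0, 2, 0, 0, 0, 0, -1], [0, 4, 0, 0, 0, 0, -1], [-3, 4, 0, 0, 0, 0, -1], [-7, 4, 0, 0, 0, 0, -1], [-11, 4, 0, 0, 0, 0, -1], [-15, 4, 0, 0, 0, 0, 0], [-19, 4, 0, 0, 0, 0, 1], [-23, 4, 2, 0, 0, 0, 1], [-26, 4, 6, 0, 0, 0, 1], [-26, 4, 10, 0, 0, 0, 1], [-26, 4, 14, 0, 0, 0, 1], [-26, 4, 18, 0, 0, 0, 1], [-26, 4, 22, 0, 0, 0, 1], [-26, 4, 22, 0, 0, 0, 1], [-26, 4, 22, 0, 0, 0, 1], [-26, 4, 22, 0, 0, 0, 1]]

```text
clock: 13.32
position: [0.4731, 0.2537, 0.2715]
eef_rot: [-1.261, 1.176, 1.261]
wrist_force: [0.1, -0.5, -0.5]
grip_width: 0.0855
```

```bash
python3 - <<'E'
from h import *
s=bot.get_state();print(s["position"],s["wrist_force"])
for n in["scene","wrist"]:
    p,d=bot.read_camera(n);cv2.imwrite(f"pics/{n}5.png",p)
    if n=="wrist": np.savez("pics/w5.npz",pos=s["position"],rot=s["eef_rot"],d=d)
    if n=="scene":
        z=p[140:290,200:390]
        cv2.imwrite(f"pics/{n}5z.png",cv2.resize(z,None,fx=4,fy=4,interpolation=cv2.INTER_CUBIC))
E
```

```text
[0.47313115 0.25373831 0.27149373] [ 0.13278945 -0.48265177 -0.48206084]
```

View pics/scene5z.png

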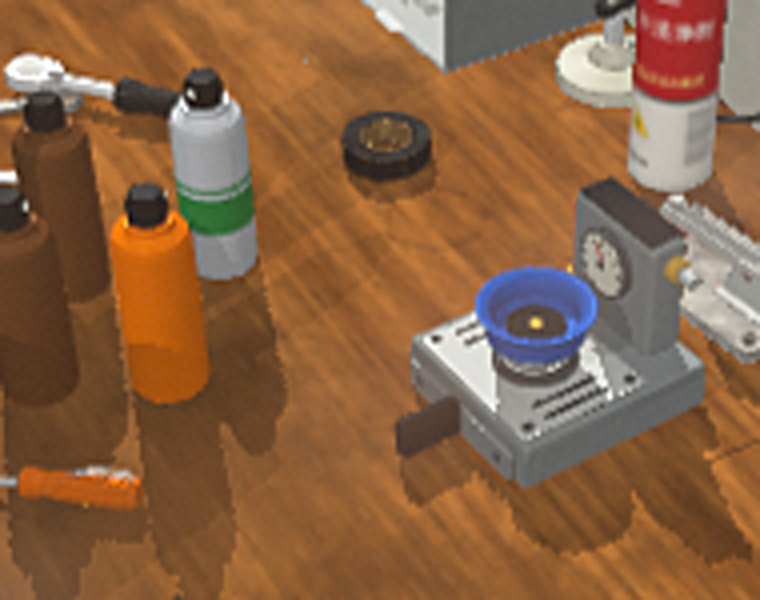

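View pics/wrist5.png

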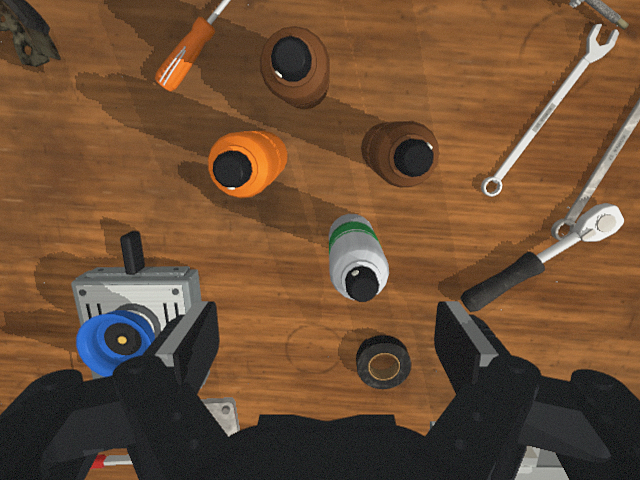

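The can is at (358,255) with its cap at about (363,283), the ring is at (116,344), and the tray is in. Next I'll fit the cap and the ring.

```bash
python3 - <<'E'
from h import *
im=cv2.imread("pics/wrist5.png");hsv=cv2.cvtColor(im,cv2.COLOR_BGR2HSV)
cv2.imwrite("pics/w5z.png",cv2.resize(im[200:390,60:420],None,fx=2.2,fy=2.2*1.4,interpolation=cv2.INTER_CUBIC))
m=cv2.inRange(hsv,(105,120,60),(130,255,255))
c=max(cv2.findContours(m,cv2.RETR_EXTERNAL,cv2.CHAIN_APPROX_NONE)[0],key=len)[:,0]
print("ring bbox",c.min(0),c.max(0))
P=won("pics/w5.npz",c,.08)[:,:2]
# cap blob
g=cv2.inRange(hsv,(0,0,0),(180,255,60));g[:255]=0;g[320:]=0;g[:,:335]=0;g[:,395:]=0
c2=max(cv2.findContours(g,cv2.RETR_EXTERNAL,cv2.CHAIN_APPROX_NONE)[0],key=len)[:,0];print("cap bbox",c2.min(0),c2.max(0))
Q=won("pics/w5.npz",c2,.154)[:,:2];print("cap circ",cv2.minEnclosingCircle((Q*1000).astype(np.float32)))
a=np.load("pics/w5.npz");d=a["d"];cc=bot.calibration("wrist");K,H=cc["mtx"],cc["hand_eye"];R=Ro.from_rotvec(a["rot"]).as_matrix()
v,u=np.mgrid[:480,:640];C=np.stack([(u-K[0,2])/K[0,0]*d,-(v-K[1,2])/K[1,1]*d,-d],-1)@(R@H[:3,:3]).T+R@H[:3,3]+a["pos"]
q=C[250:310,330:395].reshape(-1,3)
top=q[(q[:,2]>.149)&(q[:,2]<.16)];print("captop",len(top),cv2.minEnclosingCircle((top[:,:2]*1000).astype(np.float32)),np.median(top,0))
q=C[200:310,320:400].reshape(-1,3)
for z0 in(.03,.05,.07,.09,.105):
    b=q[(q[:,2]>z0)&(q[:,2]<z0+.012)&(abs(q[:,1]-.28)<.05)]
    A=np.c_[2*b[:,:2],np.ones(len(b))];s=np.linalg.lstsq(A,(b[:,:2]**2).sum(1),rcond=None)[0];print(z0,len(b),s[:2],np.sqrt(s[2]+s[0]**2+s[1]**2))
r=C[300:385,70:165].reshape(-1,3);r=r[(r[:,2]>.0765)&(r[:,2]<.085)];print("rim",len(r),cv2.minEnclosingCircle((r[:,:2]*1000).astype(np.float32)))
E
```

```text
ring bbox [ 76 310] [154 377]
cap bbox [345 266] [378 301]
cap circ ((512.5013427734375, 284.2547607421875), 14.707392692565918)
captop 673 ((516.2377319335938, 286.2152404785156), 12.28530216217041) [0.5152947  0.28587233 0.15339462]
0.03 104 [0.51738729 0.28660078] 0.026007380373776742
0.05 142 [0.51713741 0.28644116] 0.025995581744728446
0.07 185 [0.51725573 0.28642595] 0.02588354996727697
0.09 195 [0.51738185 0.28639212] 0.02580602132993059
0.105 268 [0.51710992 0.2863154 ] 0.02548986332345072
rim 1005 ((633.763916015625, 45.26484298706055), 39.63278579711914)
```

View pics/w5z.png

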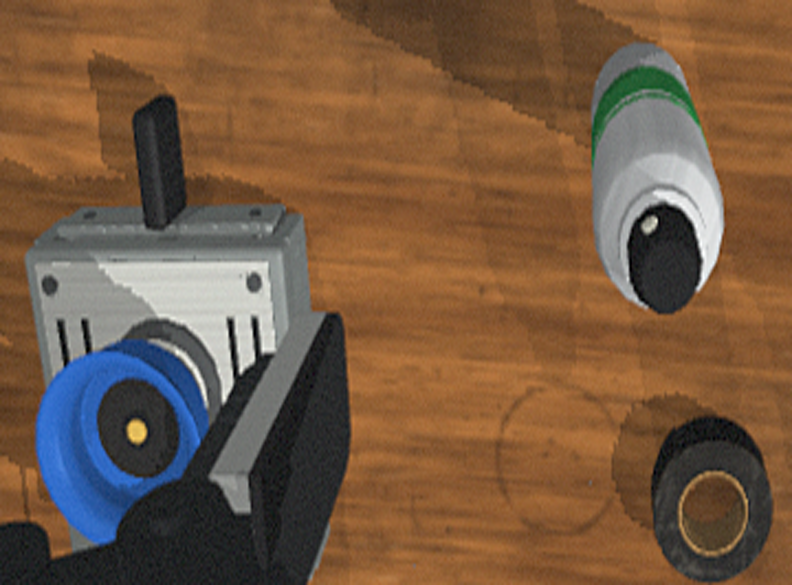

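```bash
python3 - <<'E'
from h import *
delta([.517,.2863,.2],np.radians(94));delta([.517,.2863,.086],np.radians(94))
E
```

```text
delta cm [ 7.16 -4.57  3.07] deg [-0.12 -0.04 -0.02] rows 2.165667889736121 0.017918671200907843
delta cm [18.56 -4.57  3.08] deg [-0.12 -0.04 -0.02] rows 4.64288265286508 0.017918671200907843
```

Request:
servo_tool:
  deltas:
    - [[2, -2.5, 1.5, 0, 0, 0, 1], [4, -4.6, 3.1, 0, 0, 0, 1], [7, -4.6, 3.1, 0, 0, 0, 1], [9, -4.6, 3.1, 0, 0, 0, 1], [9, -4.6, 3.1, 0, 0, 0, 1], [11, -4.6, 3.1, 0, 0, 0, 1], [13, -4.6, 3.1, 0, 0, 0, 1], [15, -4.6, 3.1, 0, 0, 0, 1], [16.5, -4.6, 3.1, 0, 0, 0, 1], [17.5, -4.6, 3.1, 0, 0, 0, 1], [18, -4.6, 3.1, 0, 0, 0, 1], [18, -4.6, 3.1, 0, 0, 0, 1], [18, -4.6, 3.1, 0, 0, 0, 1]]

```text
clock: 14.5
position: [0.518, 0.2879, 0.093]
eef_rot: [-1.26, 1.174, 1.259]
wrist_force: [0.2, -0.2, 0.8]
grip_width: 0.0854
```

```bash
python3 - <<'E'
from h import *
s=bot.get_state();print(s["position"],s["wrist_force"])
p,d=bot.read_camera("wrist");cv2.imwrite("pics/w6.png",p)
p,d=bot.read_camera("scene");cv2.imwrite("pics/s6z.png",cv2.resize(p[120:260,180:360],None,fx=4,fy=4,interpolation=cv2.INTER_CUBIC))
delta([.517,.2863,.086],np.radians(94))
E
```

```text
[0.51795755 0.28785269 0.0930099 ] [ 0.19722717 -0.24770025  0.79043983]
delta cm [ 0.75  0.14 -0.19] deg [-0.05  0.05  0.16] rows 0.18725981219826093 0.02372943199645194
```

View pics/w6.png

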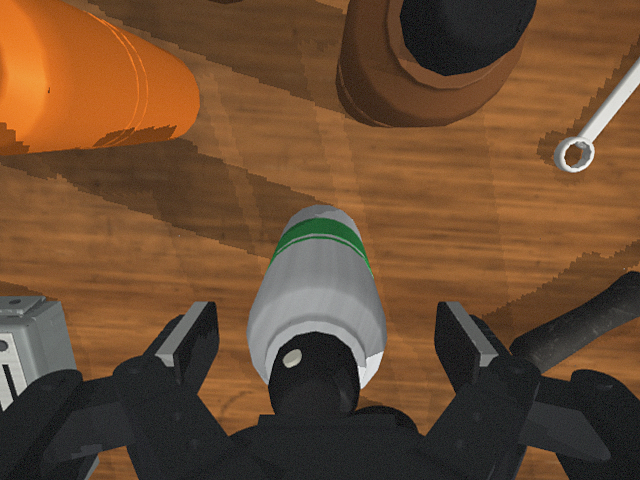

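View pics/s6z.png

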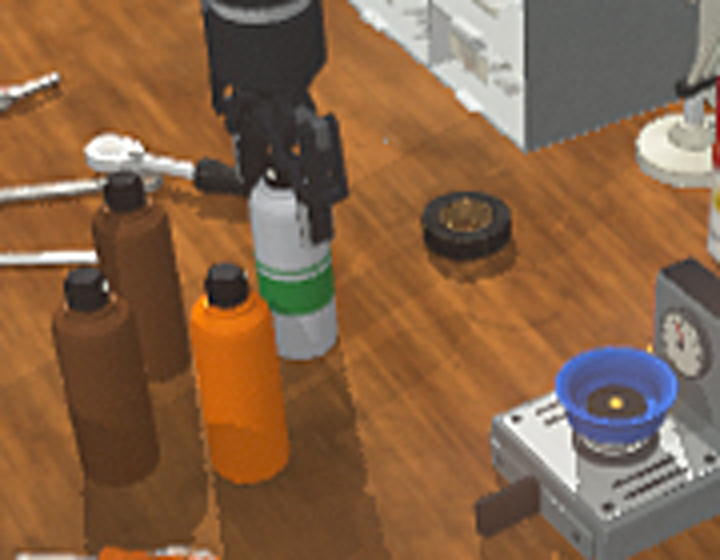

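The can is centred between the open fingers to about 2 mm (317 against 326). I'll correct that, go down and grip.

Request:
servo_tool:
  deltas:
    - [[0.4, 0.1, -0.2, 0, 0, 0, 1], [0.8, 0.1, -0.2, 0, 0, 0, 1], [0.8, 0.1, -0.2, 0, 0, 0, 1], [0.8, 0.1, -0.2, 0, 0, 0, 1], [0.8, 0.1, -0.2, 0, 0, 0, -0.1], [0.8, 0.1, -0.2, 0, 0, 0, -0.3], [0.8, 0.1, -0.2, 0, 0, 0, -0.3], [0.8, 0.1, -0.2, 0, 0, 0, -0.3], [0.8, 0.1, -0.2, 0, 0, 0, -0.3]]
  grip_force: 60

```text
clock: 15.35
position: [0.5168, 0.2859, 0.0844]
eef_rot: [-1.261, 1.175, 1.259]
wrist_force: [0.0, -1.6, 2.0]
grip_width: 0.0504
```

Request:
servo_tool:
  deltas:
    - [[-1, 0, 0, 0, 0, 0, -1], [-3, 0, 0, 0, 0, 0, -1], [-5.5, 0, 0, 0, 0, 0, -1], [-8, 0, 0, 0, 0, 0, -1], [-10, 0, 0, 0, 0, 0, -1], [-12, 0, 0, 0, 0, 0, -1], [-12, 0, 0, 0, 0, 0, -1], [-12, 0, 0, 0, 0, 0, -1]]

```text
clock: 16.02
position: [0.5167, 0.2863, 0.2049]
eef_rot: [-1.261, 1.173, 1.259]
wrist_force: [-0.7, -0.0, -3.0]
grip_width: 0.0503
```

```bash
python3 - <<'E'
from h import *
s=bot.get_state();print(s["position"],s["wrist_force"],s["grip_width"])
delta([.634,.0452,s["position"][2]],np.radians(94))
p,d=bot.read_camera("wrist");cv2.imwrite("pics/w7.png",p)
E
```

```text
[0.51667256 0.28627882 0.20493489] [-0.71428696 -0.02488934 -3.02289177] 0.05032624924584961
delta cm [  0.   -10.03 -24.86] deg [-0.02  0.05  0.14] rows 6.429574835226157 0.020686296577701872
```

View pics/w7.png

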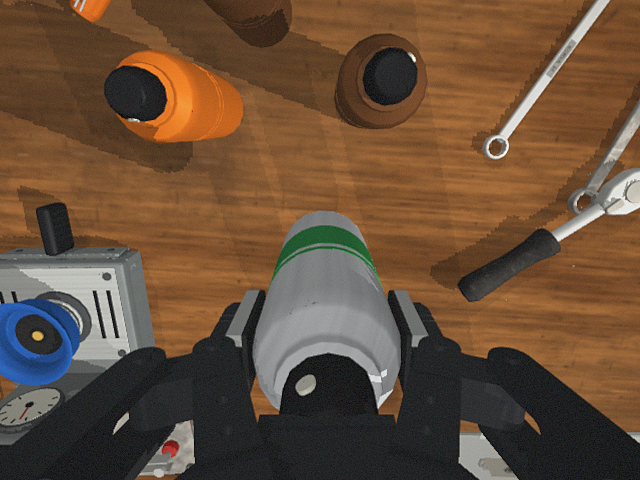

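The can is gripped upright and weighs about 3 N. Its bottom is at z≈0.12. I'll carry it above the ring.

Request:
servo_tool:
  deltas:
    - [[0, -0.6, -1.5, 0, 0, 0, -1], [0, -1.6, -4, 0, 0, 0, -1], [0, -2.6, -6.5, 0, 0, 0, -1], [0, -3.6, -9, 0, 0, 0, -1], [0, -4.6, -11.5, 0, 0, 0, -1], [0, -5.6, -14, 0, 0, 0, -1], [0, -6.6, -16.5, 0, 0, 0, -1], [0, -7.6, -19, 0, 0, 0, -1], [0, -8.6, -21.5, 0, 0, 0, -1], [0, -9.5, -23.5, 0, 0, 0, -1], [0, -9.9, -24.5, 0, 0, 0, -1], [0, -10, -24.9, 0, 0, 0, -1], [0, -10, -24.9, 0, 0, 0, -1], [0, -10, -24.9, 0, 0, 0, -1], [0, -10, -24.9, 0, 0, 0, -1]]

```text
clock: 17.32
position: [0.6323, 0.0459, 0.2033]
eef_rot: [-1.26, 1.175, 1.263]
wrist_force: [-0.2, -0.7, -1.9]
grip_width: 0.0506
```

```bash
python3 - <<'E'
from h import *
s=bot.get_state();print(s["position"],s["wrist_force"],s["grip_width"])
delta([.634,.0452,s["position"][2]],np.radians(94))
for n in["scene","top","wrist"]:
    p,d=bot.read_camera(n);np.save(f"pics/{n}8.npy",d);cv2.imwrite(f"pics/{n}8.png",p)
    if n=="scene":cv2.imwrite("pics/s8z.png",cv2.resize(p[120:260,260:440],None,fx=4,fy=4,interpolation=cv2.INTER_CUBIC))
E
```

```text
[0.63233381 0.04591767 0.20332126] [-0.21823957 -0.71884043 -1.92940488] 0.05062965959552367
delta cm [-0.   -0.16 -0.08] deg [ 0.06  0.05 -0.07] rows 0.04350536576515755 0.014550961856363002
```

View pics/s8z.png

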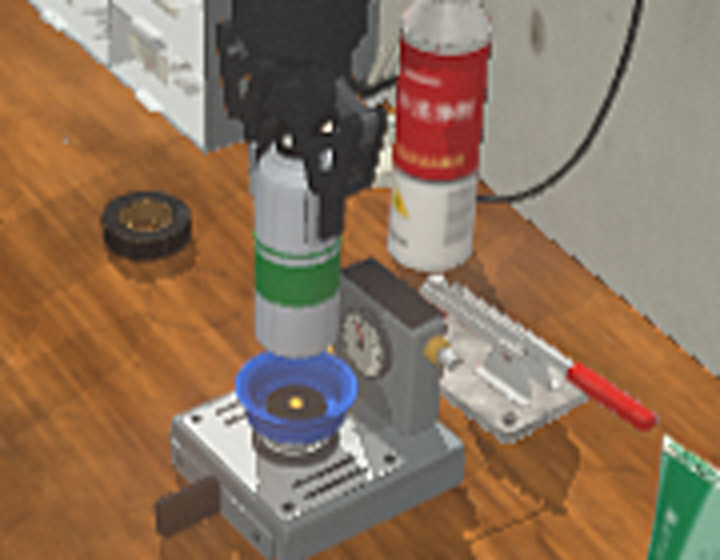

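View pics/wrist8.png

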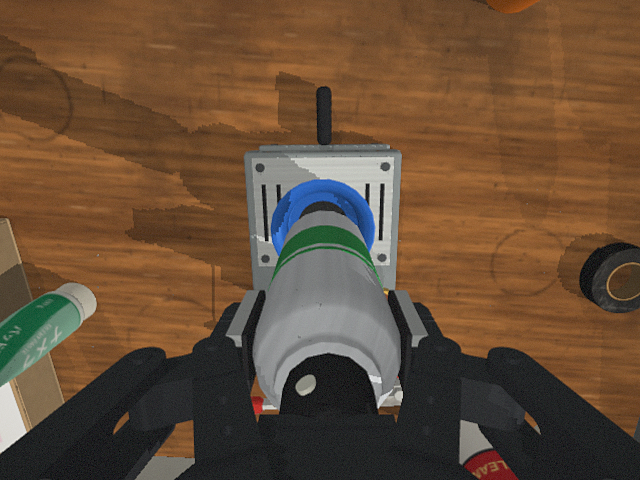

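```bash
python3 - <<'E'
from h import *
C=cloud("scene",np.load("pics/scene8.npy"))
q=C[155:212,318:350].reshape(-1,3)
for z0 in(.125,.145,.165,.185):
    b=q[(q[:,2]>z0)&(q[:,2]<z0+.02)&(np.hypot(q[:,0]-.634,q[:,1]-.043)<.04)]
    best=None
    A=np.c_[2*b[:,:2],np.ones(len(b))];s=np.linalg.lstsq(A,(b[:,:2]**2).sum(1),rcond=None)[0];print(z0,len(b),s[:2],np.sqrt(s[2]+s[0]**2+s[1]**2))
r=C[195:235,315:352].reshape(-1,3);r=r[(r[:,2]>.0765)&(r[:,2]<.085)&(np.hypot(r[:,0]-.634,r[:,1]-.043)<.045)];print("rim",len(r),cv2.minEnclosingCircle((r[:,:2]*1000).astype(np.float32)))
im=cv2.imread("pics/wrist8.png");h=cv2.cvtColor(im,cv2.COLOR_BGR2HSV);m=cv2.inRange(h,(105,120,60),(130,255,255))
c=max(cv2.findContours(m,cv2.RETR_EXTERNAL,cv2.CHAIN_APPROX_NONE)[0],key=len)[:,0]
s=bot.get_state();np.savez("pics/w8.npz",pos=s["position"],rot=s["eef_rot"])
hull=cv2.convexHull(c)[:,0];P=won("pics/w8.npz",hull,.08)[:,:2];P=P[P[:,0]<P[:,0].min()+.045]
A=np.c_[2*P,np.ones(len(P))];s=np.linalg.lstsq(A,(P**2).sum(1),rcond=None)[0];print("rim wrist",s[:2],np.sqrt(s[2]+(s[:2]**2).sum()))
E
```

```text
0.125 133 [0.63336154 0.04324369] 0.024302805076618927
0.145 143 [0.63329613 0.04379586] 0.02441872700632581
0.165 140 [0.63310077 0.04313572] 0.024057562737164022
0.185 142 [0.63263109 0.04276094] 0.023256878790691552
rim 168 ((633.8194580078125, 42.36013412475586), 41.63676071166992)
rim wrist [0.63406533 0.04412236] 0.03885362994352282
```

In the scene camera the can's axis agrees with the ring to about 1 mm. I'll lower it with that small correction.

Request:
servo_tool:
  deltas:
    - [[0, -0.1, -0.1, 0, 0, 0, -1], [1, -0.1, -0.1, 0, 0, 0, -1], [2, -0.1, -0.1, 0, 0, 0, -1], [3, -0.1, -0.1, 0, 0, 0, -1], [3.6, -0.1, -0.1, 0, 0, 0, -1], [4.2, -0.1, -0.1, 0, 0, 0, -1], [4.8, -0.1, -0.1, 0, 0, 0, -1], [5, -0.1, -0.1, 0, 0, 0, -1], [5, -0.1, -0.1, 0, 0, 0, -1], [5, -0.1, -0.1, 0, 0, 0, -1]]
  grip_force: 80

```text
clock: 18.3
position: [0.6344, 0.0435, 0.1539]
eef_rot: [-1.26, 1.175, 1.26]
wrist_force: [-0.1, -0.1, -1.8]
grip_width: 0.0501
```

Request:
servo_tool:
  deltas:
    - [[0.3, 0, 0, 0, 0, 0, -1], [0.6, 0, 0, 0, 0, 0, -1], [0.9, 0, 0, 0, 0, 0, -1], [1, 0, 0, 0, 0, 0, -1], [1, 0, 0, 0, 0, 0, -1], [1, 0, 0, 0, 0, 0, -1]]

```text
clock: 18.8
position: [0.6347, 0.0437, 0.145]
eef_rot: [-1.26, 1.174, 1.259]
wrist_force: [-3.0, 1.1, 5.3]
grip_width: 0.0503
```

Request:
servo_tool:
  deltas:
    - [[0.3, 0, 0, 0, 0, 0, -1], [0.6, 0, 0, 0, 0, 0, -1], [0.9, 0, 0, 0, 0, 0, -1], [1.1, 0, 0, 0, 0, 0, -1], [1.1, 0, 0, 0, 0, 0, -1], [1.1, 0, 0, 0, 0, 0, -1]]

```text
clock: 19.3
position: [0.635, 0.0437, 0.1351]
eef_rot: [-1.261, 1.174, 1.259]
wrist_force: [-3.6, 1.1, 9.5]
grip_width: 0.0501
```

Request:
servo_tool:
  deltas:
    - [[0.2, 0, 0, 0, 0, 0, -1], [0.4, 0, 0, 0, 0, 0, -1], [0.6, 0, 0, 0, 0, 0, -1], [0.6, 0, 0, 0, 0, 0, -1], [0.6, 0, 0, 0, 0, 0, -1]]

```text
clock: 19.72
position: [0.6354, 0.0438, 0.1314]
eef_rot: [-1.261, 1.173, 1.258]
wrist_force: [-6.3, 1.2, 17.3]
grip_width: 0.0502
```

```bash
python3 - <<'E'
from h import *
s=bot.get_state();print(s["clock"],s["position"],s["wrist_force"],s["grip_width"])
for n in["scene","wrist"]:
    p,d=bot.read_camera(n);np.save(f"pics/{n}9.npy",d);cv2.imwrite(f"pics/{n}9.png",p)
    if n=="scene":
        cv2.imwrite("pics/s9z.png",cv2.resize(p[120:270,260:440],None,fx=4,fy=4,interpolation=cv2.INTER_CUBIC))
        C=cloud(n,d);r=C[195:240,310:352].reshape(-1,3);k=cv2.inRange(cv2.cvtColor(p,cv2.COLOR_BGR2HSV),(105,120,60),(130,255,255))[195:240,310:352].ravel()>0
        print("blue z pct",np.percentile(r[k][:,2],[2,50,90,95,98]))
C=cloud("scene",np.load("pics/scene8.npy"));p=cv2.imread("pics/scene8.png");r=C[195:240,310:352].reshape(-1,3);k=cv2.inRange(cv2.cvtColor(p,cv2.COLOR_BGR2HSV),(105,120,60),(130,255,255))[195:240,310:352].ravel()>0
print("before",np.percentile(r[k][:,2],[2,50,90,95,98]))
print(bot.get_state()["wrist_force"],bot.get_state()["position"])
E
```

```text
19.7167 [0.63541773 0.0437706  0.13135541] [-6.33950265  1.20021888 17.2990669 ] 0.05023193524462478
blue z pct [0.04550163 0.06264029 0.06546955 0.06623952 0.06719858]
before [0.06253185 0.07820026 0.0812486  0.08162782 0.08309831]
[-6.83438881  0.05986168 16.73607283] [0.63543654 0.04374513 0.13137037]
```

View pics/s9z.png

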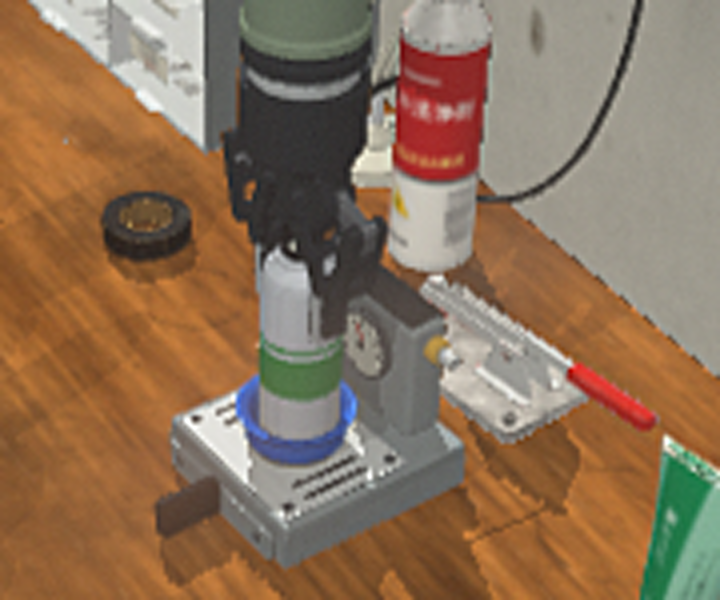

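View pics/wrist9.png

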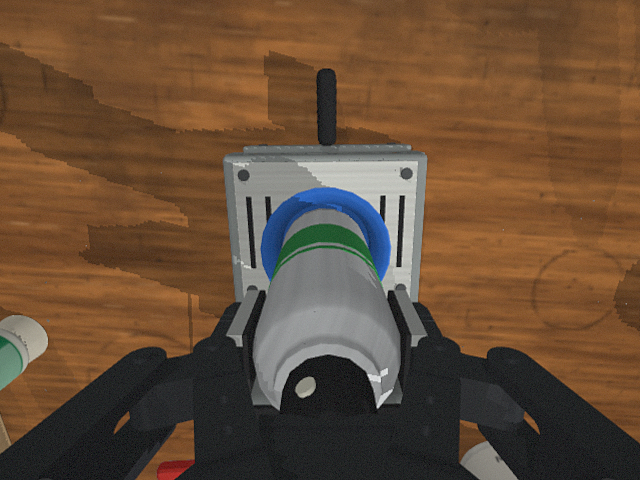

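The ring has dropped about 16 mm by depth (0.0812 to 0.0655, and 0.0782 to 0.0626), and the can stands upright in it. I'll add a little preload and ease the sideways force.

Request:
servo_tool:
  deltas:
    - [[0.1, 0.1, 0, 0, 0, 0, -1], [0.2, 0.1, 0, 0, 0, 0, -1], [0.2, 0.1, 0, 0, 0, 0, -1], [0.2, 0.1, 0, 0, 0, 0, -1], [0.2, 0.1, 0, 0, 0, 0, -1], [0.2, 0.1, 0, 0, 0, 0, -1]]

```text
clock: 20.32
position: [0.6355, 0.0438, 0.1313]
eef_rot: [-1.263, 1.171, 1.256]
wrist_force: [-7.7, 1.6, 22.3]
grip_width: 0.0503
```

The position hasn't changed while the force rose to 22 N, so this is the hard stop.

```bash
python3 - <<'E'
from station import bot
print(bot.hand_in())
E
```

```text
the job is handed in; nothing more can be done
None
```

I slid the drip tray home, stood the can in the blue ring, pressed it to the bottom of the stroke, and handed in at about 20 s still gripping it at 80 N.

**Tray:** I gripped its fin, lined it up with the slot and pushed it in. Then I pushed the end of the fin with shut fingers, and it stopped hard at 25 N. The plate is parallel to the front face. Depth puts its front 5.6–5.9 mm out from the housing. I take the plate to be about 5 mm thick, though I never measured that, so any gap should be under 1 mm.

**Can and ring:** The ring dropped about 16 mm by scene depth. The tool stalled at z = 0.131 m, exactly as predicted. The force then rose from 17 to 22 N with no further movement, which shows the hard stop. The can stands upright with no slip seen, and a sideways force of about 8 N remains at the wrist.

**Disagreements:**
- The fixed cameras and the wrist camera differed by 2–3 mm in y at the station. I used relative measurements within one view to correct for it.
- The first push on the tray stopped about 4 mm short of the estimated position. The second push matched the home geometry, so I put that down to error in the estimate.

**Bystanders:** I touched nothing else on the bench on purpose, but I didn't measure the bystanders' positions afterwards.

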